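# Jack up the carving board and hold it

## Robot

A 7-joint arm with a two-finger parallel gripper is mounted at the origin on the work surface. World frame = base frame: x ahead of the robot, y to its left, z up, the work surface at z = 0. Lengths are in m, angles in rad, forces in N, time in s.
With the tool pointing down it reaches from about 0.35 to 0.9 m from the base axis. Payload 8.1 kg.
Tool frame: the origin (TCP) lies at the centre of the arm's flange, where the gripper is bolted on; the fingertips stand 178 mm ahead of it and the grasp point (between the pads) lies 159 mm ahead of it; x points along the fingers, z is the direction in which the jaws open and shut, and the axes are right-handed (so a half turn about x gives the same grasp; the last joint's range is limited). The gripper opens to 92 mm and grips with 3 to 60 N. Pads are 19 mm wide; open, the fingers measure 130 mm over their backs; the gripper's body (75 mm by 190 mm) begins 47 mm behind the grasp point.
Start: joints at [-1.347, 0.434, 0.025, 1.573, -0.012, 1.134, -0.075], TCP at [0.201, 0.592, 0.405] pointing down, gripper open.
Joint ranges: [-2.62, 2.62], [-0.44, 2.09], [-1.27, 1.32], [0.08, 2.57], [-1.32, 4.46], [0.12, 2], [-2.74, 2.74]. Speed limits (rad/s): [2.22, 2.22, 3.01, 3.01, 3.14, 3.14, 3.14].

## Interface

Orientations are given as a rotation vector (axis times angle).
In Python, from cell import arm, get_image, search_frame, pinpoint gives the robot as it stands.
- The arm moves only by the tool arm_command, never from a script. Its argument "motion" is a list of rows, each a list of 7 numbers: the finger opening in mm, from 0 to 91.8, then the shift along the tool's x, y, z in mm, then the turn, a rotation vector about the tool's x, y, z in degrees. In form: [[fingers, x, y, z, ax, ay, az], ...]. A call has 1 to 5 rows; each row shifts and turns the commanded pose from where the row before left it, along the tool's axes as they then stand; what a row does not reach is not made up. A row lasts 1/8 s, in which the tool goes at most 62.5 mm and 10.7 degrees, less where a joint would pass 70% of its speed; a pose out of reach is approached as far as the arm can. A call with a gripper value outside its range is refused whole. The fingers move at their own pace and stop on an object; "newtons" is the grip in N (left out, the last holds). Time passes only in rows, so rows that do not move let the fingers close. It gives the time, the measured TCP pose, the force and the opening at its end, in the units of the state.
- arm.observe(): the state, without advancing time (a new reading comes with each control period).
- get_image(name): name is "side" or "top"; returns a dict with "frame" (400x640x3 uint8, red, green, blue), "range_z" (400x640 float32, m along the optical axis (not along the pixel's ray), 0 where there is no reading), "K" (3x3 intrinsics, pixels), "origin" and "rotation" of the camera in the world. Camera axes: x right, y down, z forward; pixel columns grow to the right and rows downward; lengths in m; the calibration is good to about 2 mm. A picture is of the moment at which its call begins.
- arm.sign_off(): hands the job in, once; it reports no verdict.
Trained networks look in the newest picture that a camera, given by its name, has taken for a name from the list of things; names that differ only in an ending like _2 or _b are one class to them, and where a whole thing is asked for, a point or a joint stands for the part that bears it (a point fixed in the world has none). Each returns a list of dicts, best first, with "p" (0 to 1); they miss things now and then, are a little off and sometimes report something else, mostly with a low value. They report only what shows in the picture. A call takes as long as a camera call.
- search_frame(camera, target): "point" ([x, y, z] in m, in world coordinates, good to about 4 mm: the middle of the surface that is visible of it).
- pinpoint(camera, target): "point" ([x, y, z] in m, in world coordinates, good to about 4 mm: a listed point, or the origin of a listed thing).
The state is a dict: "clock": time; "joints": joint angles; "dq": joint speeds; "joint_efforts": joint torques, N m; "position": TCP position; "ee_rot": TCP orientation; "force": force on the tool from outside, world axes, zero at the start; "ft_torque": the same for the moment, N m; "width": opening from 0.0 (shut) to 1.0 (fully open).
Only numpy, scipy, OpenCV 4.12 (cv2) and the standard library are available. Lean on these libraries where they do the work, as an engineer would, in place of code of your own. Each camera call takes 0.05 s, during which the arm holds its last target. There are 200 camera calls.

## Task

Stand the red ratchet jack flat on the bench with its saddle centred under the red lift pad of the board that carries the green stone carving, let go of it, then pump its handle, letting it spring right back up between strokes, until the jack has raised the pad about 25 mm. Finish with the handle pushed fully down at the end of the last stroke and keep pushing: the program ends while the hand holds the handle down, so that packing can be slid in. Do not push on the board or its carving with the robot or shove it along its bearers, and leave everything else on the bench where it is.

Things in the scene. Friction and masses are not known exactly. Their poses are not given: they have to be found in the camera images.
- jack: Loose ratchet jack, 0.95 kg, red column on an aluminium base plate 230 x 80 x 8 mm (x -140 to +90 mm). Origin on the plate's underside, below the column's axis; x = front (towards the saddle), y left, z up. Column 36 mm across y, 44 mm along x, top at 140 mm: lift it by this. A 16 mm rack bar stands 12 mm out of its top. The pump handle slopes up and back (-x).
- jack_grip (a point): On the axis of the jack's column, 122 mm above its base: where to grip it (36 mm across the jack's y). Axes as jack.
- saddle (a point): Centre of the top of the jack's round steel saddle (36 mm across), 68 mm in front of the column's axis; 48 mm above the bench with the jack unpumped. Rises with ram.
- ram (a joint): Height by which rack, toe and saddle are raised, m: 0 at the start, at most 0.052. A ratchet with 12 mm teeth holds it; it cannot be lowered during the job. A full handle stroke lifts about 14 mm; as the handle springs back the rack settles about 2 mm onto the ratchet, so each full stroke gains about 12 mm.
- pump (a joint): Turn of the pump handle, rad: 0 = up (a spring brings it back), 0.47 = fully down on its stop. Pivot along the jack's y, 40 mm behind the column's axis, 80 mm above the bench. Straight round bar, 180 mm long, rising to the rear at 0.52 rad from level when up, 0.05 when down. Pushed at handle_grip it takes up to about 8 N; over some 25 N on the stop can tip the jack back.
- handle_grip (a point): Point on the axis of the pump handle's black rubber sleeve (24 mm thick, round), 145 mm from the pivot: where to push down with the fingertips. Its frame turns with the handle: at pump = 0 its axes are those of jack. The sleeve runs 50 mm towards the pivot and 35 mm towards the end from here.
- board: Plywood board 302 x 200 x 27 mm lying loose on two bearers, with a slate foot and an egg-shaped green stone carving fixed on it (to 167 mm above its underside), 2.7 kg in all. Origin on its underside straight above the lift pad; x from the pad inwards along the board (it reaches from x = -32 to +270 mm), y left, z up.
- lift_pad (a point): Centre of the lower face of the red steel lift pad (60 x 60 x 6 mm) under the overhanging end of the board, 32 mm in from the end. The board's top and end are red above it, with a white ring and dot. At rest 57 to 63 mm above the bench, 9 to 15 mm above the unpumped saddle. Axes as board: the jack goes in along +x.
- bearers: Two fixed timber bearers, 45 mm wide, under the board. Origin in line with board in x and y, same axes, 63 mm below the bearers' top (at the bench top or up to 6 mm above it). The near bearer starts 67 mm inwards of the pad's centre; the bench is clear from there to the board's end and outwards.
- packer: Loose dark wooden packing strip 140 x 45 x 18 mm lying on the bench; origin at the middle of its underside, x along it. To be left alone.
- spray_can: Aluminium spray can, 64 mm across, 190 mm high, a bystander; origin under its middle.
- paper_cup: White paper cup standing upside down, 84 mm across at the bench, 115 mm high, a bystander; origin under its middle.
- stone_ball: Green polished stone, 110 mm across, 103 mm high, a bystander; origin under its middle.
- mallet: Wooden carver's mallet standing on its head, 84 mm across, 217 mm high, a bystander; origin under its middle.

How it is judged:
On the way, in this order (a step that is already met when the one before it is completed fails the run):
1. the unpumped jack stands flat on the bench, let go, its saddle within 14 mm of the pad's centre, seen from above (horizontal distance between saddle and lift_pad below 0.014 m and height (world z) of jack below 0.004 m and angle between jack's own z axis and vertical below 0.04 rad and value of joint ram below 0.003 m and value of joint pump below 0.08 rad and contact force between the fingers and jack below 0.5 N), for 0.2 s.
2. the jack has been pumped: the handle is back up and the board hangs on the jack's ratchet, its pad raised by more than 3 mm (value of joint pump below 0.08 rad and z of lift_pad in the frame of bearers above 0.06 m and contact force between jack and board above 3 N), for 0.1 s.
At the end, for the whole second after the job is handed in: The hand holds the pump handle down (joint above 0.42 rad, over 2 N); the pad is 19 to 32 mm above where it lay, carried by the saddle (centres within 16 mm, over 3 N), the board's far part still on its bearers, the jack flat on the bench, the robot not touching the board (value of joint pump above 0.42 rad and contact force between any of the fingers, the arm and pump above 2 N and z of lift_pad in the frame of bearers between 0.076 and 0.089 m and contact force between jack and board above 3 N and contact force between board and bearers above 1 N and horizontal distance between saddle and lift_pad below 0.016 m and angle between jack's own z axis and vertical below 0.05 rad and height (world z) of jack below 0.004 m and contact force between each of the fingers, the arm and board below 0.5 N and linear speed of board below 0.02 m/s); the arm keeps its last pose, push and grip.
It fails at once if the robot pushes on the board or its carving (contact force between any of the fingers, the arm and board above 3 N).
It fails at once if the board is shoved more than 15 mm along or across its bearers (x of lift_pad in the frame of bearers above 0.015 m or x of lift_pad in the frame of bearers below -0.015 m or y of lift_pad in the frame of bearers above 0.015 m or y of lift_pad in the frame of bearers below -0.015 m).
It fails at once if a bystander is pushed more than 30 mm (distance of any of packer, spray_can, paper_cup, stone_ball, mallet from where it was at the start of the episode above 0.03 m).
It fails at once if the jack falls over (angle between jack's own z axis and vertical above 0.6 rad).
It also fails if it takes over 61 s, if anything falls off the work surface, if the arm or the gripper's body presses on something with over 40 N, if the wrist force passes 120 N, or if a joint passes its speed limit or range.

## Working session

There is one attempt and no reset: what is moved stays moved. The work goes in short steps, Python scripts to look and compute and a tool call to move; the robot and the scene stay as the last step left them, time stands still between calls to the robot, and variables do not carry over. Pictures are saved under pics/ and viewed, about 8 in all and at most 12, crops included, and the job is handed in when it is done.

Besides the shell and the picture viewer there is one more tool, called after "Request:" by a JSON object that holds its "method" and its "body", one argument or row to a line. arm_command: Moves the arm, as the interface text tells. Its arguments: {"type":"object","properties":{"motion":{"type":"array"},"newtons":{"type":"number"}},"required":["motion"]}

```bash
mkdir -p pics
cat > h.py <<'E'
from cell import arm,get_image,search_frame,pinpoint
import numpy as np,cv2
from scipy.spatial.transform import Rotation as R
def save(c,n):
    im=get_image(c); cv2.imwrite(f'pics/{n}.png',im['frame'][:,:,::-1]); return im
def cloud(im):
    z=im['range_z'];K=im['K'];v,u=np.indices(z.shape)
    p=np.stack([(u-K[0,2])/K[0,0]*z,(v-K[1,2])/K[1,1]*z,z],-1)
    Rm=np.array(im['rotation']); Rm=Rm if Rm.shape==(3,3) else R.from_rotvec(Rm).as_matrix()
    return p@Rm.T+np.array(im['origin'])
E
python3 - <<'E'
from h import *
np.set_printoptions(precision=4,suppress=True)
a=save('side','s0');b=save('top','t0')
print(a['origin'],a['rotation'],b['origin'],b['rotation'])
s=arm.observe();print(s)
for n in ['jack','jack_grip','saddle','handle_grip','lift_pad','board','bearers','packer','spray_can','paper_cup','stone_ball','mallet']:
  for c in ['side','top']:
    print(n,c,[(np.round(d['point'],4),round(d['p'],2)) for d in pinpoint(c,n)[:2]])
E
python3 -c "
import cv2,numpy as np
a=[cv2.imread(f'pics/{n}.png') for n in('s0','t0')]
cv2.imwrite('pics/b0.png',cv2.resize(np.vstack(a),(480,600)) if 0 else np.vstack(a)[:, :])"
```

```text
[ 0.3537 -1.2669  0.8332] [-2.0805  0.0779 -0.0801] [ 0.3817 -0.0152  1.3378] [-2.1871  2.1677 -0.0629]
{'clock': 0.1, 'joints': array([-1.3466,  0.4352,  0.0249,  1.574 , -0.0116,  1.134 , -0.0751]), 'dq': array([ 0.0008, -0.0021,  0.0014, -0.0015,  0.0004,  0.0011, -0.0006]), 'joint_efforts': array([  0.0028, -66.9133,   0.9877, -31.5146,  -0.0606,   0.0373,
         0.0001]), 'position': array([0.2006, 0.5917, 0.404 ]), 'ee_rot': array([-0.9661,  1.3474,  0.9646]), 'force': array([ 0.4213, -0.5385, -0.1568]), 'ft_torque': array([-0.0347, -0.02  , -0.0027]), 'width': 0.9988624376430904}
jack side [(array([0.4252, 0.3271, 0.0026]), 0.62)]
jack top [(array([ 0.4269,  0.3299, -0.0043]), 0.82)]
jack_grip side [(array([0.4252, 0.331 , 0.1254]), 0.7)]
jack_grip top [(array([0.4266, 0.3276, 0.1203]), 0.79), (array([0.6908, 0.0718, 0.0679]), 0.42)]
saddle side [(array([0.4926, 0.3425, 0.0478]), 0.54)]
saddle top [(array([0.4959, 0.3434, 0.0492]), 0.48)]
handle_grip side [(array([0.2635, 0.2963, 0.1494]), 0.52)]
handle_grip top [(array([0.2674, 0.2962, 0.1515]), 0.57)]
lift_pad side [(array
[... 270 characters left out ...]
.85)]
bearers side []
bearers top []
packer side [(array([ 0.4551, -0.3503,  0.0031]), 0.95)]
packer top [(array([ 0.4577, -0.346 ,  0.0004]), 0.64)]
spray_can side [(array([ 0.5109,  0.5277, -0.0012]), 0.66)]
spray_can top [(array([ 0.5146,  0.5263, -0.003 ]), 0.93)]
paper_cup side [(array([ 0.6313,  0.4425, -0.0014]), 0.68)]
paper_cup top [(array([0.6307, 0.4446, 0.0009]), 0.97), (array([0.4947, 0.3453, 0.0467]), 0.34)]
stone_ball side [(array([ 0.5293, -0.5375, -0.0009]), 0.71)]
stone_ball top [(array([ 0.5295, -0.541 ,  0.0009]), 0.79), (array([0.2678, 0.2958, 0.1534]), 0.47)]
mallet side [(array([ 0.6383, -0.421 , -0.0051]), 0.71)]
mallet top [(array([ 0.6413, -0.4193,  0.0033]), 0.91)]
```

View pics/s0.png

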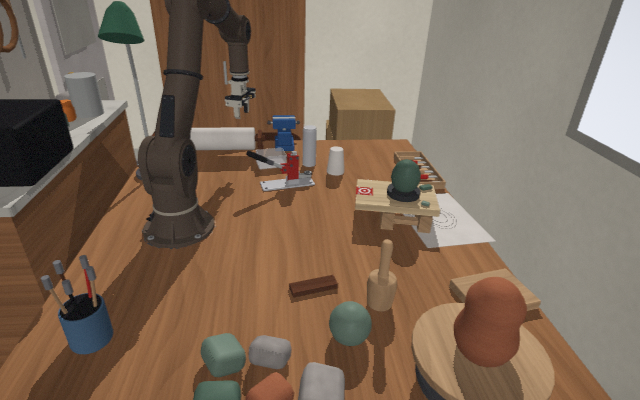

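View pics/t0.png

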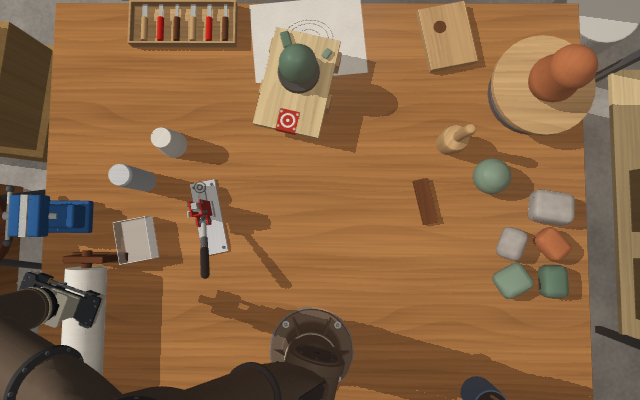

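Run:
```python
from h import *
np.set_printoptions(precision=4,suppress=True)
im=get_image('top');P=cloud(im);f=im['frame'].astype(int)
def rect(m,n):
    q=P[m][:,:2]; r=cv2.minAreaRect((q*1000).astype(np.float32)); print(n,m.sum(),r,np.median(P[m][:,2]));print(cv2.boxPoints(r))
near=lambda x,y,r:(np.hypot(P[...,0]-x,P[...,1]-y)<r)
m=(P[...,2]>.075)&(P[...,2]<.105)&near(.79,.05,.22)
rect(m,'board')
r,g,b=f[...,0],f[...,1],f[...,2]
rect(m&(r>120)&(g<80),'redtop')
m=(P[...,2]>.004)&(P[...,2]<.014)&near(.41,.325,.16); rect(m,'plate')
for n,c in(('board','top'),('jack','side')):pass
s=arm.observe();Rt=R.from_rotvec(s['ee_rot']).as_matrix();print(Rt)
```

```text
board 4948 ((805.2282104492188, 49.42189025878906), (200.79678344726562, 305.008544921875), 77.52220153808594) 0.09454418834557421
[[634.6339 -15.6548]
 [932.4381 -81.5553]
 [975.8225 114.4986]
 [678.0183 180.3991]]
redtop 245 ((688.611083984375, 75.34968566894531), (58.443172454833984, 63.36064147949219), 77.22315216064453) 0.09586224142811917
[[651.2527  53.8579]
 [713.0445  39.8454]
 [725.9694  96.8415]
 [664.1777 110.854 ]]
plate 1387 ((415.70233154296875, 325.75445556640625), (315.25347900390625, 305.3349304199219), 80.9036865234375) 0.007004680155000775
[[240.0349 194.2459]
 [541.5299 145.9741]
 [591.3698 457.263 ]
 [289.8748 505.5348]]
[[ 0.     -0.947   0.3211]
 [ 0.      0.3211  0.947 ]
 [-1.     -0.      0.    ]]
```

Request:
{"method": "arm_command", "body": {
  "motion": [
    [91.8,0,-50,-29,0,0,0],
    [91.8,0,-50,-29,0,0,0],
    [91.8,0,-50,-30,0,0,0],
    [91.8,0,-50,-30,0,0,0],
    [91.8,0,-50,-30,0,0,0]
  ],
  "newtons": 30
}}

```text
clock: 1.98
position: [0.3909, 0.3699, 0.405]
ee_rot: [-0.965, 1.345, 0.965]
force: [0.6, 0.3, 0.0]
width: 0.997
```

Request:
{"method": "arm_command", "body": {
  "motion": [
    [91.8,0,-48,-28,0,0,0],
    [91.8,0,0,0,-10.1,0,0],
    [91.8,0,0,0,-10.1,0,0],
    [91.8,0,0,0,-10.1,0,0],
    [91.8,0,0,0,0,0,0]
  ]
}}

```text
clock: 2.6
position: [0.4265, 0.3294, 0.4048]
ee_rot: [-1.355, 1.107, 1.356]
force: [0.1, 0.5, -0.7]
width: 1.001
```

```bash
cat >> h.py <<'E'
def delta(t,yaw):
    "tool-frame shift (mm) and turn (deg about tool x) to TCP t with jack yaw"
    s=arm.observe();M=R.from_rotvec(s['ee_rot']).as_matrix()
    d=M.T@(np.array(t)-s['position'])*1000
    zy=np.degrees(np.arctan2(M[1,2],M[0,2]))-90
    print('t',round(s['clock'],2),'pos',s['position'].round(4),'yaw',round(zy,2),'tilt',M[2].round(3),'F',s['force'].round(1),'w',round(s['width']*91.8,1))
    print('shift',d.round(1),'turn',round(-(yaw-zy),1))
E
python3 - <<'E'
from h import *
delta([.4268,.329,.281],11.6)
c=save('top','t1');cv2.imwrite('pics/t1c.png',cv2.resize(c['frame'][130:300,120:320,::-1],None,fx=3,fy=3))
for n in['jack_grip','saddle','handle_grip']:
  for k in('top','side'):print(n,[(np.round(d['point'],4),round(d['p'],2)) for d in pinpoint(k,n)[:1]])
E
```

```text
t 2.6 pos [0.4265 0.3294 0.4048] yaw 11.5 tilt [-1. -0.  0.] F [ 0.1  0.5 -0.7] w 91.9
shift [123.8  -0.2  -0.5] turn -0.1
jack_grip [(array([0.4279, 0.3259, 0.1187]), 0.77)]
jack_grip [(array([0.4252, 0.331 , 0.1254]), 0.7)]
saddle [(array([0.2668, 0.2956, 0.1551]), 0.21)]
saddle [(array([0.4926, 0.3425, 0.0478]), 0.54)]
handle_grip [(array([0.2665, 0.2959, 0.1539]), 0.81)]
handle_grip [(array([0.2635, 0.2963, 0.1494]), 0.52)]
```

Request:
{"method": "arm_command", "body": {
  "motion": [
    [91.8,50,0,0,0,0,0],
    [91.8,45,0,0,0,0,0],
    [91.8,20,0,0,0,0,0],
    [91.8,9,0,0,0,0,0],
    [91.8,0,0,0,0,0,0]
  ]
}}

```text
clock: 3.58
position: [0.4264, 0.3297, 0.2808]
ee_rot: [-1.356, 1.107, 1.356]
force: [-0.7, -0.5, -0.5]
width: 1.002
```

Request:
{"method": "arm_command", "body": {
  "motion": [
    [30,0,0,0,0,0,0],
    [30,0,0,0,0,0,0],
    [30,0,0,0,0,0,0],
    [30,0,0,0,0,0,0],
    [30,0,0,0,0,0,0]
  ],
  "newtons": 40
}}

```text
clock: 4.2
position: [0.4264, 0.3296, 0.2808]
ee_rot: [-1.356, 1.107, 1.356]
force: [0.1, -0.1, -0.2]
width: 0.507
```

Request:
{"method": "arm_command", "body": {
  "motion": [
    [30,0,0,0,0,0,0],
    [30,0,0,0,0,0,0],
    [30,-15,0,0,0,0,0],
    [30,-15,0,0,0,0,0],
    [30,0,0,0,0,0,0]
  ]
}}

```text
clock: 4.82
position: [0.4267, 0.3299, 0.3123]
ee_rot: [-1.356, 1.104, 1.355]
force: [-0.3, -0.1, -9.7]
width: 0.389
```

Run:
```python
from h import *
p=np.array([.689,.0752]);y=np.radians(-12.5);d=np.array([np.cos(y),np.sin(y)])
pre=p-d*(.068+.16);print(pre)
delta([*pre,.312],-12.5)
c=save('side','s2');cv2.imwrite('pics/s2c.png',cv2.resize(c['frame'][90:240,210:450,::-1],None,fx=3,fy=3))
for n in['jack','jack_grip','saddle','handle_grip']:
  for k in('top','side'):print(n,[(np.round(d['point'],4),round(d['p'],2)) for d in pinpoint(k,n)[:1]])
```

```text
[0.46640451 0.12454823]
t 4.83 pos [0.4267 0.3299 0.3123] yaw 11.57 tilt [-1.    -0.002  0.001] F [-0.3 -0.1 -9.7] w 35.7
shift [  -0.     2.3 -209.1] turn 24.1
jack [(array([ 0.4282,  0.3277, -0.0045]), 0.63)]
jack [(array([0.4265, 0.3343, 0.0326]), 0.89)]
jack_grip [(array([0.4279, 0.3259, 0.1187]), 0.77)]
jack_grip [(array([0.4266, 0.3281, 0.156 ]), 0.64)]
saddle [(array([0.2668, 0.2956, 0.1551]), 0.21)]
saddle [(array([0.4933, 0.3453, 0.0778]), 0.56)]
handle_grip [(array([0.2665, 0.2959, 0.1539]), 0.81)]
handle_grip [(array([0.2635, 0.2947, 0.1798]), 0.77)]
```

View pics/s2c.png

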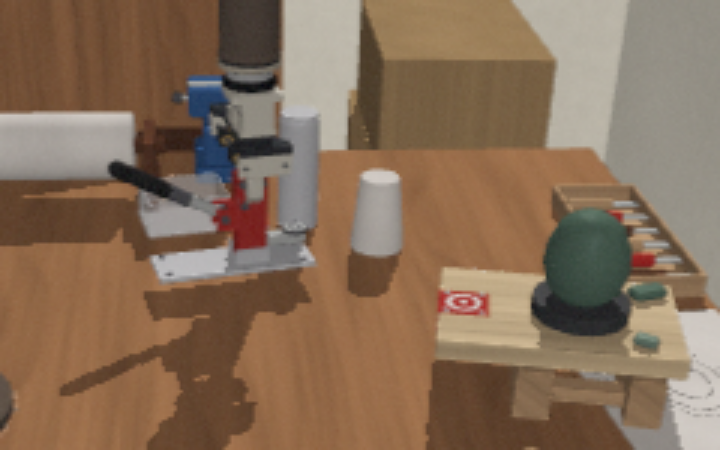

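Request:
{"method": "arm_command", "body": {
  "motion": [
    [30,0,1,-42,0,0,0],
    [30,0,1,-42,0,0,0],
    [30,0,0,-42,0,0,0],
    [30,0,0,-42,0,0,0],
    [30,0,0,-41,0,0,0]
  ]
}}

```text
clock: 5.9
position: [0.4666, 0.123, 0.3108]
ee_rot: [-1.356, 1.106, 1.356]
force: [1.2, -0.2, -8.7]
width: 0.386
```

Request:
{"method": "arm_command", "body": {
  "motion": [
    [30,0,0,0,8,0,0],
    [30,0,0,0,8,0,0],
    [30,0,0,0,8,0,0],
    [30,14,0,0,0,0,0],
    [30,12,0,0,0,0,0]
  ]
}}

```text
clock: 6.52
position: [0.4661, 0.1245, 0.2836]
ee_rot: [-1.05, 1.303, 1.051]
force: [0.2, -0.8, -9.5]
width: 0.389
```

Request:
{"method": "arm_command", "body": {
  "motion": [
    [30,0,0,0,0,0,0],
    [30,0,0,0,0,0,0]
  ]
}}

```text
clock: 6.78
position: [0.4664, 0.1244, 0.2846]
ee_rot: [-1.048, 1.304, 1.049]
force: [-0.0, -0.3, -8.6]
width: 0.391
```

Run:
```python
from h import *
p=np.array([.689,.0752]);y=np.radians(-12.5);d=np.array([np.cos(y),np.sin(y)])
delta([*(p-d*.068),.285],-12.5)
c=save('side','s3');cv2.imwrite('pics/s3c.png',cv2.resize(c['frame'][90:240,210:450,::-1],None,fx=3,fy=3))
for n in['jack','jack_grip','saddle','handle_grip','lift_pad','board']:
  for k in('top','side'):print(n,k,[(np.round(d['point'],4),round(d['p'],2)) for d in pinpoint(k,n)[:1]])
```

```text
t 6.78 pos [0.4664 0.1244 0.2846] yaw -12.39 tilt [-1.  0. -0.] F [-0.  -0.3 -8.6] w 35.9
shift [-5.0e-01 -1.6e+02 -1.0e-01] turn 0.1
jack top [(array([ 0.4282,  0.3277, -0.0045]), 0.63)]
jack side [(array([0.4657, 0.1206, 0.0048]), 0.78)]
jack_grip top [(array([0.4279, 0.3259, 0.1187]), 0.77)]
jack_grip side [(array([0.4615, 0.1248, 0.1283]), 0.81)]
saddle top [(array([0.2668, 0.2956, 0.1551]), 0.21)]
saddle side [(array([0.5313, 0.1109, 0.0505]), 0.65)]
handle_grip top [(array([0.2665, 0.2959, 0.1539]), 0.81)]
handle_grip side [(array([0.2997, 0.1551, 0.1558]), 0.77)]
lift_pad top [(array([ 0.5329, -0.5397,  0.0016]), 0.72)]
lift_pad side [(array([0.6883, 0.0774, 0.0657]), 0.63)]
board top [(array([0.6907, 0.0742, 0.0684]), 0.83)]
board side [(array([0.6878, 0.072 , 0.0677]), 0.83)]
```

View pics/s3c.png

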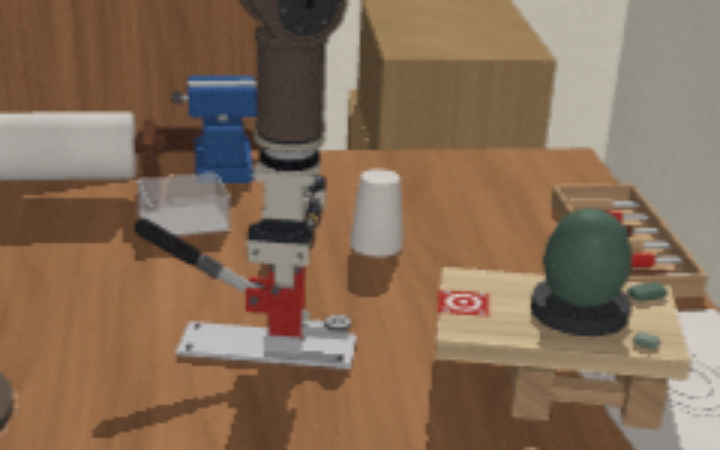

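Request:
{"method": "arm_command", "body": {
  "motion": [
    [30,0,-15,0,0,0,0],
    [30,0,-25,0,0,0,0],
    [30,0,-30,0,0,0,0],
    [30,0,-20,0,0,0,0],
    [30,0,0,0,0,0,0]
  ]
}}

```text
clock: 8.05
position: [0.5566, 0.104, 0.2847]
ee_rot: [-1.048, 1.303, 1.045]
force: [-0.3, -0.2, -9.7]
width: 0.393
```

Run:
```python
from h import *
p=np.array([.689,.0752]);y=np.radians(-12.5);d=np.array([np.cos(y),np.sin(y)])
delta([*(p-d*.068),.285],-12.5)
s=arm.observe();print('exp saddle',s['position'][:2]+.068*d, 'exp plate rear', s['position'][:2]-.14*d)
c=save('top','t4');cv2.imwrite('pics/t4c.png',cv2.resize(c['frame'][60:220,180:380,::-1],None,fx=4,fy=3.75))
get_image('side')
for n in['jack','jack_grip','saddle','handle_grip','lift_pad','board']:
  for k in('top','side'):print(n,k,[(np.round(d['point'],4),round(d['p'],2)) for d in pinpoint(k,n)[:1]])
```

```text
t 8.05 pos [0.5566 0.104  0.2847] yaw -12.53 tilt [-1.    -0.002  0.   ] F [-0.3 -0.2 -9.7] w 36.1
shift [ -0.1 -67.5   0.6] turn -0.0
exp saddle [0.62298567 0.08926686] exp plate rear [0.4199161 0.1342863]
jack top [(array([0.5593, 0.105 , 0.0019]), 0.67)]
jack side [(array([0.555 , 0.1047, 0.0055]), 0.57)]
jack_grip top []
jack_grip side [(array([0.5531, 0.1049, 0.128 ]), 0.69)]
saddle top []
saddle side [(array([0.631 , 0.446 , 0.0024]), 0.61)]
handle_grip top []
handle_grip side [(array([0.3901, 0.136 , 0.1538]), 0.64)]
lift_pad top [(array([0.688 , 0.0738, 0.0596]), 0.86)]
lift_pad side [(array([0.6876, 0.0744, 0.0608]), 0.61)]
board top [(array([0.6897, 0.0746, 0.0685]), 0.97)]
board side [(array([0.6878, 0.0705, 0.069 ]), 0.74)]
```

View pics/t4c.png

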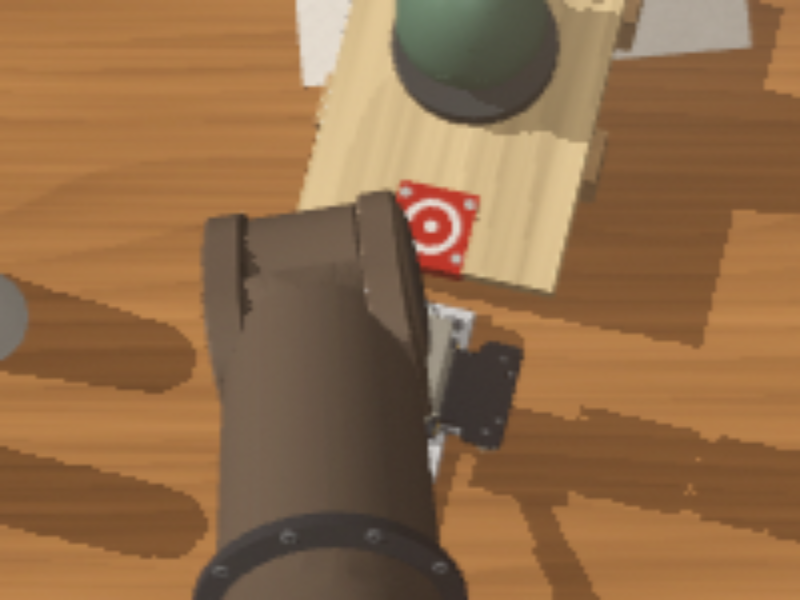

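Request:
{"method": "arm_command", "body": {
  "motion": [
    [30,0,-15,0,0,0,0],
    [30,0,-20,0,0,0,0],
    [30,0,-20,0,0,0,0],
    [30,0,-12,0,0,0,0],
    [30,0,0,0,0,0,0]
  ]
}}

```text
clock: 9.38
position: [0.6205, 0.0901, 0.2845]
ee_rot: [-1.048, 1.304, 1.047]
force: [-1.4, 0.5, -9.2]
width: 0.392
```

Request:
{"method": "arm_command", "body": {
  "motion": [
    [30,1.5,0,0,0,0,0],
    [30,1.5,0,0,0,0,0],
    [30,0,0,0,0,0,0]
  ]
}}

```text
clock: 9.75
position: [0.6192, 0.0908, 0.282]
ee_rot: [-1.048, 1.304, 1.049]
force: [-1.5, 0.6, -4.6]
width: 0.387
```

Run:
```python
from h import *
p=np.array([.6885,.0748]);y=np.radians(-12.5);d=np.array([np.cos(y),np.sin(y)])
delta([*(p-d*.068),.281],-12.5)
c=save('side','s5');cv2.imwrite('pics/s5c.png',cv2.resize(c['frame'][130:250,280:440,::-1],None,fx=5,fy=5))
for n in['jack','jack_grip','saddle','handle_grip','lift_pad','board']:
  for k in('side',):print(n,k,[(np.round(d['point'],4),round(d['p'],2)) for d in pinpoint(k,n)[:2]])
```

```text
t 9.75 pos [0.6192 0.0908 0.282 ] yaw -12.41 tilt [-1.  0.  0.] F [-1.5  0.6 -4.6] w 35.5
shift [ 1.  -3.1 -0.7] turn 0.1
jack side [(array([0.6204, 0.0898, 0.0031]), 0.92), (array([6.325e-01, 4.440e-01, 5.000e-04]), 0.67)]
jack_grip side [(array([0.616 , 0.0906, 0.1282]), 0.62)]
saddle side [(array([0.6856, 0.0766, 0.0457]), 0.5)]
handle_grip side [(array([0.4569, 0.1229, 0.1496]), 0.74)]
lift_pad side [(array([0.6883, 0.0795, 0.0617]), 0.74)]
board side [(array([0.692 , 0.0721, 0.0646]), 0.94)]
```

View pics/s5c.png

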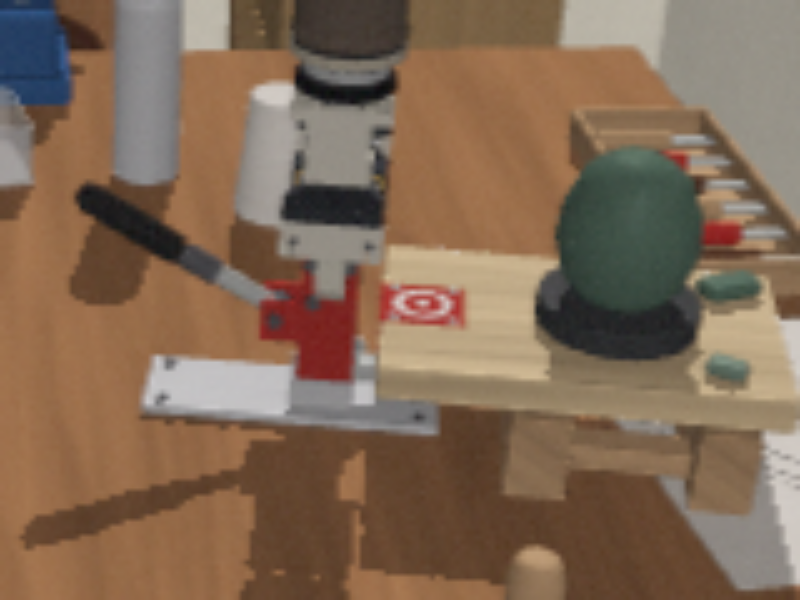

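Request:
{"method": "arm_command", "body": {
  "motion": [
    [30,-1,-1.5,0,0,0,0],
    [30,0,-1.5,0,0,0,0],
    [30,1,0,0,0,0,0],
    [30,1,0,0,0,0,0],
    [30,0,0,0,0,0,0]
  ]
}}

```text
clock: 10.72
position: [0.6235, 0.0895, 0.2817]
ee_rot: [-1.049, 1.302, 1.046]
force: [4.4, -2.7, 1.1]
width: 0.387
```

Request:
{"method": "arm_command", "body": {
  "motion": [
    [30,0.5,0,0,0,0,0],
    [30,0,0,0,0,0,0]
  ]
}}

```text
clock: 10.98
position: [0.6237, 0.0895, 0.2814]
ee_rot: [-1.049, 1.301, 1.045]
force: [3.9, -2.8, 2.3]
width: 0.393
```

Request:
{"method": "arm_command", "body": {
  "motion": [
    [60,0,0,0,0,0,0],
    [80,0,0,0,0,0,0],
    [80,0,0,0,0,0,0],
    [80,0,0,0,0,0,0],
    [80,0,0,0,0,0,0]
  ]
}}

```text
clock: 11.6
position: [0.6225, 0.09, 0.2802]
ee_rot: [-1.048, 1.304, 1.048]
force: [-0.2, -0.4, 0.3]
width: 0.854
```

Request:
{"method": "arm_command", "body": {
  "motion": [
    [80,-20,0,0,0,0,0],
    [80,-40,0,0,0,0,0],
    [80,-40,0,0,0,0,0],
    [80,0,20,0,0,0,0],
    [80,0,50,0,0,0,0]
  ]
}}

```text
clock: 12.22
position: [0.5547, 0.1047, 0.3806]
ee_rot: [-1.048, 1.303, 1.045]
force: [-0.5, 1.1, -0.2]
width: 0.87
```

Run:
```python
from h import *
c=save('side','s6');get_image('top');
for n in['jack','jack_grip','saddle','handle_grip','lift_pad','board']:
  for k in('side','top'):print(n,k,[(np.round(d['point'],4),round(d['p'],2)) for d in pinpoint(k,n)[:2]])
y=np.radians(-12.5);d=np.array([np.cos(y),np.sin(y)])
# handle_grip expected from release pose column .6237,.0895
g=np.array([.6237,.0895])-d*(.166);print('exp grip',g)
delta([*g,.164+.178],-12.5)
```

```text
jack side [(array([0.6227, 0.0864, 0.0012]), 0.93)]
jack top [(array([ 0.6257,  0.0894, -0.0039]), 0.74), (array([0.626 , 0.0886, 0.1191]), 0.28)]
jack_grip side [(array([0.6221, 0.0903, 0.1236]), 0.78), (array([0.6887, 0.0696, 0.0679]), 0.43)]
jack_grip top [(array([0.6248, 0.087 , 0.1187]), 0.8)]
saddle side [(array([0.6885, 0.075 , 0.0448]), 0.51)]
saddle top [(array([0.6954, 0.0755, 0.051 ]), 0.39)]
handle_grip side [(array([0.4613, 0.121 , 0.1513]), 0.52), (array([6.332e-01, 4.421e-01, 3.000e-04]), 0.27)]
handle_grip top []
lift_pad side [(array([0.6867, 0.0764, 0.064 ]), 0.82)]
lift_pad top [(array([0.6906, 0.0727, 0.0587]), 0.74), (array([ 0.6415, -0.4181,  0.0041]), 0.65)]
board side [(array([0.6908, 0.0708, 0.0658]), 0.59)]
board top [(array([0.6916, 0.0754, 0.0696]), 0.95)]
exp grip [0.46163486 0.12542898]
t 12.93 pos [0.5545 0.1049 0.3801] yaw -12.44 tilt [-1.  0. -0.] F [ 0.2 -0.5 -0.4] w 80.1
shift [38.1 95.1  0. ] turn 0.1
```

Request:
{"method": "arm_command", "body": {
  "motion": [
    [0,0,35,0,0,0,0],
    [0,0,45,-1,0,0,0],
    [0,0,18,0,0,0,0],
    [0,0,0,0,0,0,0],
    [0,0,0,0,0,0,0]
  ],
  "newtons": 20
}}

```text
clock: 13.55
position: [0.4594, 0.125, 0.3805]
ee_rot: [-1.048, 1.303, 1.047]
force: [-0.6, 0.6, -0.5]
width: 0.379
```

Request:
{"method": "arm_command", "body": {
  "motion": [
    [0,10,0,0,0,0,0],
    [0,10,0,0,0,0,0],
    [0,0,0,0,0,0,0]
  ]
}}

```text
clock: 13.92
position: [0.4582, 0.1249, 0.3589]
ee_rot: [-1.048, 1.307, 1.048]
force: [0.4, 0.9, -1.0]
width: 0.052
```

Run:
```python
from h import *
c=save('side','s7');cv2.imwrite('pics/s7c.png',cv2.resize(c['frame'][110:250,260:440,::-1],None,fx=4,fy=4))
for n in['handle_grip']:
  for k in('side',):print(n,k,[(np.round(d['point'],4),round(d['p'],2)) for d in pinpoint(k,n)[:2]])
delta([.4613,.124,.342],-12.5)
```

```text
handle_grip side [(array([0.4587, 0.1245, 0.1508]), 0.63), (array([0.6318, 0.4419, 0.0014]), 0.6)]
t 14.03 pos [0.4584 0.1251 0.3599] yaw -12.44 tilt [-1.     0.001 -0.   ] F [-0.2  0.1  1.3] w 1.0
shift [17.9 -3.1 -0.4] turn 0.1
```

View pics/s7c.png

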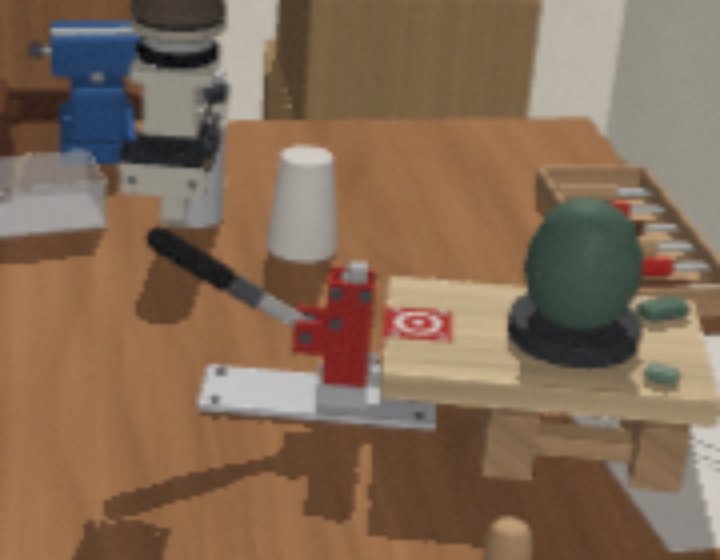

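Request:
{"method": "arm_command", "body": {
  "motion": [
    [0,14,4,0,0,0,0],
    [0,14,4,0,0,0,0],
    [0,14,4,0,0,0,0],
    [0,14,3,0,0,0,0],
    [0,0,0,0,0,0,0]
  ]
}}

```text
clock: 14.65
position: [0.4431, 0.1286, 0.3034]
ee_rot: [-1.048, 1.305, 1.049]
force: [-1.4, 0.0, 3.5]
width: 0.005
```

Request:
{"method": "arm_command", "body": {
  "motion": [
    [0,10,2,0,0,0,0],
    [0,8,1,0,0,0,0],
    [0,4,0,0,0,0,0],
    [0,0,0,0,0,0,0]
  ]
}}

```text
clock: 15.15
position: [0.4406, 0.1291, 0.282]
ee_rot: [-1.048, 1.305, 1.048]
force: [-2.9, 1.4, 4.3]
width: 0.003
```

Request:
{"method": "arm_command", "body": {
  "motion": [
    [0,3,0,0,0,0,0],
    [0,2,0,0,0,0,0],
    [0,0,0,0,0,0,0]
  ]
}}

```text
clock: 15.52
position: [0.4405, 0.1291, 0.2775]
ee_rot: [-1.048, 1.304, 1.049]
force: [-5.9, 1.0, 10.3]
width: 0.005
```

Request:
{"method": "arm_command", "body": {
  "motion": [
    [0,1.5,0,0,0,0,0],
    [0,0,0,0,0,0,0]
  ]
}}

```text
clock: 15.78
position: [0.4404, 0.1291, 0.2767]
ee_rot: [-1.047, 1.304, 1.049]
force: [-9.1, -0.1, 20.5]
width: 0.008
```

Request:
{"method": "arm_command", "body": {
  "motion": [
    [0,-14,-2,0,0,0,0],
    [0,-20,-3,0,0,0,0],
    [0,-20,-5,0,0,0,0],
    [0,-20,-5,0,0,0,0],
    [0,-14,-3,0,0,0,0]
  ]
}}

```text
clock: 16.4
position: [0.4589, 0.1248, 0.3648]
ee_rot: [-1.048, 1.303, 1.047]
force: [-0.0, -0.0, 0.1]
width: 0.008
```

Request:
{"method": "arm_command", "body": {
  "motion": [
    [0,0,0,0,0,0,0],
    [0,0,0,0,0,0,0]
  ]
}}

```text
clock: 16.65
position: [0.4579, 0.1251, 0.363]
ee_rot: [-1.048, 1.305, 1.048]
force: [-0.5, -0.3, -0.9]
width: 0.004
```

```bash
cat > chk.py <<'E'
from h import *
delta([.4584,.1251,.36],-12.5)
im=get_image('top');P=cloud(im);f=im['frame'].astype(int)
m=(P[...,2]>.075)&(P[...,2]<.14)&(np.hypot(P[...,0]-.689,P[...,1]-.075)<.06)&(f[...,0]>120)&(f[...,1]<80)
print('pad top z',np.median(P[m][:,2]).round(4),P[m].mean(0).round(4))
get_image('side')
for n in['jack','jack_grip','saddle','handle_grip','lift_pad']:
  for k in('side','top'):print(n,k,[(np.round(d['point'],4),round(d['p'],2)) for d in pinpoint(k,n)[:1]])
E
python3 chk.py
```

```text
t 16.65 pos [0.4579 0.1251 0.363 ] yaw -12.42 tilt [-1.     0.001 -0.001] F [-0.5 -0.3 -0.9] w 0.4
shift [ 3.  -0.5  0.1] turn 0.1
pad top z 0.0956 [0.6848 0.076  0.0974]
jack side [(array([0.6246, 0.0878, 0.0011]), 0.68)]
jack top [(array([ 0.6264,  0.0916, -0.0009]), 0.86)]
jack_grip side [(array([0.6222, 0.0892, 0.125 ]), 0.71)]
jack_grip top [(array([0.6245, 0.0875, 0.1187]), 0.71)]
saddle side [(array([0.69  , 0.0782, 0.0643]), 0.55)]
saddle top [(array([0.6911, 0.0756, 0.0626]), 0.55)]
handle_grip side [(array([0.4627, 0.1241, 0.1508]), 0.59)]
handle_grip top []
lift_pad side [(array([0.6872, 0.0798, 0.0641]), 0.8)]
lift_pad top [(array([0.6842, 0.0761, 0.0626]), 0.9)]
```

Request:
{"method": "arm_command", "body": {
  "motion": [
    [0,14,4,0,0,0,0],
    [0,14,4,0,0,0,0],
    [0,14,4,0,0,0,0],
    [0,14,4,0,0,0,0],
    [0,10,2,0,0,0,0]
  ]
}}

```text
clock: 17.88
position: [0.4395, 0.1294, 0.2967]
ee_rot: [-1.048, 1.305, 1.05]
force: [-4.6, 0.3, 7.6]
width: 0.005
```

Request:
{"method": "arm_command", "body": {
  "motion": [
    [0,9,2,0,0,0,0],
    [0,6,1,0,0,0,0],
    [0,3,1,0,0,0,0],
    [0,0,0,0,0,0,0]
  ]
}}

```text
clock: 18.38
position: [0.436, 0.1301, 0.2791]
ee_rot: [-1.048, 1.305, 1.049]
force: [-2.8, -0.2, 7.8]
width: 0.004
```

Request:
{"method": "arm_command", "body": {
  "motion": [
    [0,2,0,0,0,0,0],
    [0,1.5,0,0,0,0,0],
    [0,0,0,0,0,0,0]
  ]
}}

```text
clock: 18.75
position: [0.4359, 0.1301, 0.2766]
ee_rot: [-1.047, 1.305, 1.049]
force: [-7.8, -0.2, 24.4]
width: 0.007
```

At the stop; release.

Request:
{"method": "arm_command", "body": {
  "motion": [
    [0,-14,-2,0,0,0,0],
    [0,-20,-4,0,0,0,0],
    [0,-20,-6,0,0,0,0],
    [0,-20,-6,0,0,0,0],
    [0,-14,-4,0,0,0,0]
  ]
}}

```text
clock: 19.38
position: [0.4583, 0.1251, 0.3644]
ee_rot: [-1.048, 1.304, 1.048]
force: [0.8, 0.1, -0.9]
width: 0.007
```

Request:
{"method": "arm_command", "body": {
  "motion": [
    [0,0,0,0,0,0,0],
    [0,0,0,0,0,0,0],
    [0,0,0,0,0,0,0]
  ]
}}

```text
clock: 19.75
position: [0.4578, 0.1252, 0.3634]
ee_rot: [-1.048, 1.306, 1.049]
force: [-0.2, 0.5, 0.4]
width: 0.003
```

```bash
python3 chk.py
```

```text
t 19.75 pos [0.4578 0.1252 0.3634] yaw -12.42 tilt [-1.     0.001 -0.001] F [-0.2  0.5  0.4] w 0.3
shift [ 3.4 -0.6  0.1] turn 0.1
pad top z 0.1069 [0.6872 0.0751 0.1075]
jack side [(array([0.6246, 0.0909, 0.0021]), 0.93)]
jack top [(array([ 6.244e-01,  9.070e-02, -3.000e-04]), 0.73)]
jack_grip side [(array([0.6236, 0.0873, 0.1264]), 0.7)]
jack_grip top [(array([0.6258, 0.0897, 0.1174]), 0.85)]
saddle side [(array([0.6896, 0.0738, 0.0688]), 0.45)]
saddle top [(array([0.6924, 0.0743, 0.0714]), 0.65)]
handle_grip side [(array([0.4621, 0.1248, 0.1498]), 0.75)]
handle_grip top []
lift_pad side [(array([0.6905, 0.075 , 0.0732]), 0.87)]
lift_pad top [(array([0.688 , 0.0736, 0.0734]), 0.95)]
```

Request:
{"method": "arm_command", "body": {
  "motion": [
    [0,14,4,0,0,0,0],
    [0,14,4,0,0,0,0],
    [0,14,4,0,0,0,0],
    [0,14,4,0,0,0,0],
    [0,10,2,0,0,0,0]
  ]
}}

```text
clock: 20.98
position: [0.4397, 0.1293, 0.2972]
ee_rot: [-1.048, 1.305, 1.049]
force: [-3.4, 1.1, 7.8]
width: 0.008
```

Request:
{"method": "arm_command", "body": {
  "motion": [
    [0,9,2,0,0,0,0],
    [0,6,1,0,0,0,0],
    [0,3,1,0,0,0,0],
    [0,2,0,0,0,0,0],
    [0,0,0,0,0,0,0]
  ]
}}

```text
clock: 21.6
position: [0.4361, 0.1301, 0.2778]
ee_rot: [-1.048, 1.305, 1.049]
force: [-3.5, 0.5, 7.8]
width: 0.003
```

Request:
{"method": "arm_command", "body": {
  "motion": [
    [0,1,0,0,0,0,0],
    [0,0.4,0,0,0,0,0],
    [0,0,0,0,0,0,0]
  ]
}}

```text
clock: 21.98
position: [0.436, 0.1301, 0.277]
ee_rot: [-1.047, 1.305, 1.049]
force: [-7.1, 0.6, 18.7]
width: 0.003
```

Request:
{"method": "arm_command", "body": {
  "motion": [
    [0,0,0,0,0,0,0],
    [0,0,0,0,0,0,0],
    [0,0,0,0,0,0,0]
  ]
}}

```text
clock: 22.35
position: [0.436, 0.1301, 0.277]
ee_rot: [-1.047, 1.304, 1.049]
force: [-6.5, -0.3, 18.6]
width: 0.004
```

```bash
python3 chk.py
python3 - <<'E'
from h import *
c=save('side','s8');cv2.imwrite('pics/s8c.png',cv2.resize(c['frame'][110:250,260:440,::-1],None,fx=4,fy=4))
E
```

```text
t 22.35 pos [0.436  0.1301 0.277 ] yaw -12.41 tilt [-1.     0.001  0.   ] F [-6.5 -0.3 18.6] w 0.3
shift [-83.1 -22.9  -0.1] turn 0.1
pad top z 0.122 [0.6896 0.0746 0.1219]
jack side [(array([0.6227, 0.0908, 0.1264]), 0.64)]
jack top [(array([ 0.6237,  0.0896, -0.0047]), 0.81)]
jack_grip side [(array([0.6246, 0.089 , 0.126 ]), 0.91)]
jack_grip top [(array([0.626 , 0.088 , 0.1199]), 0.86)]
saddle side [(array([0.6901, 0.0737, 0.0826]), 0.63)]
saddle top [(array([0.6929, 0.0763, 0.0863]), 0.43)]
handle_grip side [(array([0.4413, 0.1284, 0.0844]), 0.51)]
handle_grip top []
lift_pad side [(array([0.6899, 0.0759, 0.0895]), 0.59)]
lift_pad top [(array([0.6898, 0.0792, 0.0869]), 0.82)]
```

View pics/s8c.png

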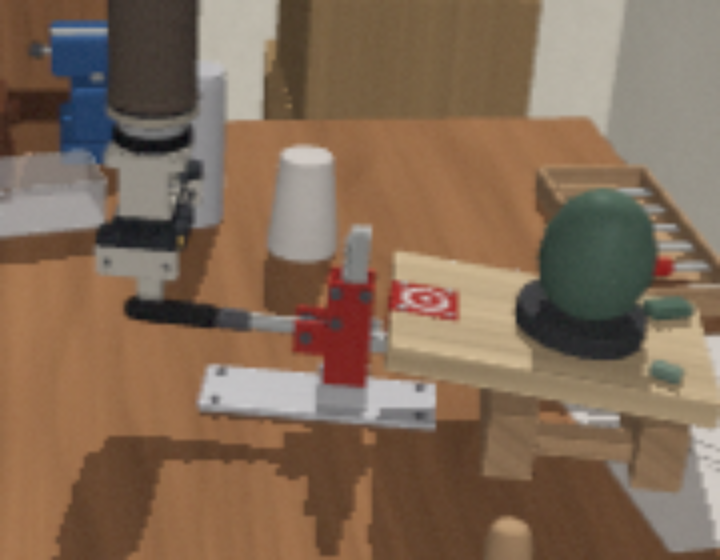

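The picture shows the handle held nearly level at (190,312), the jack flat, and the board raised on the saddle at its red end (425,300). The pad is up about 26 mm with a steady push of about 18 N, so I'm handing in.

```bash
python3 -c "
from cell import arm
print(arm.sign_off())"
```

```text
the job is handed in; nothing more can be done
None
```

The jack is under the lift pad, three full strokes have raised the pad about 26 mm, and I handed the job in at about 22 s with the hand holding the handle down. The sign-off gave no verdict.

- **Placing:** I gripped the jack by its column, slid it in along the board's axis, set it flat and let go. The position estimates put the saddle within about 3 mm of the pad's centre; single readings scattered by a few mm more.
- **Pumping:** The first stroke only closed the gap, and the pad's top stayed at 95.6 mm. It rose to 106.9 mm after the second stroke with the handle back up, and to 122.0 mm at the end of the third.
- **Last checks:** The handle is near level at its stop under a steady push of about 18.6 N. The jack looks flat and has not moved. The final picture shows the hand clear of the board and the board's far part on its bearers. I did not measure the bystanders again, but the arm never went near any of them.
- **Disagreements:** One of the last network readings put the jack's origin at the grip height, which is a mislabel. The top camera never found the handle grip after the jack was moved, so that position rests on the side camera and the arm's own pose.

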